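# Clip in a pen barrel and hold the split block shut over it

## Robot

A 6-joint arm with a two-finger parallel gripper is mounted at the origin on the work surface. World frame = base frame: x ahead of the robot, y to its left, z up, the work surface at z = 0. Lengths are in m, angles in rad, forces in N, time in s.
With the tool pointing down it reaches from about 0.375 to 0.9 m from the base axis. Payload 3.1 kg.
Tool frame: the origin (TCP) lies at the centre of the arm's flange, where the gripper is bolted on; the fingertips stand robot.tip_extent ahead of it and the grasp point (between the pads) lies 164 mm ahead of it (robot.tip_extent is the distance from the TCP to the fingertips, in m); z points along the fingers, y is the line along which they close (so a half turn about z gives the same grasp; the last joint's range is limited). The gripper opens to 87 mm and grips with 3 to 60 N. Pads are 19 mm wide; open, the fingers measure 117 mm over their backs; the gripper's body (75 mm by 190 mm) begins 51 mm behind the grasp point.
Start: joints at [1.073, 0.527, 1.433, -0, 1.181, -0.178], TCP at [0.196, 0.593, 0.405] pointing down, gripper open.
Joint ranges: [-3.08, 3.08], [-0.75, 2.2], [0.22, 2.44], [-1.43, 4.57], [0, 2.65], [-2.85, 2.85]. Speed limits (rad/s): [2.79, 2.79, 3.14, 3.14, 3.14, 3.14].

## Interface

Orientations are given as a unit quaternion [x, y, z, w].
In Python, from rig import get_obs, camera, hand_in, cut_out, robot gives the robot as it stands.
- The arm moves only by the tool step_arm, never from a script. Its argument "rows" is a list of rows, each a list of 6 numbers: the shift along the world's x, y, z in m, then the turn, a rotation vector about the world's x, y, z in degrees. A call has 1 to 12 rows; each row shifts and turns the commanded pose from where the row before left it; what a row does not reach is not made up. A row lasts 1/8 s, in which the tool goes at most 62.5 mm and 10.7 degrees, less where a joint would pass 70% of its speed; a pose out of reach is approached as far as the arm can. A call is refused whole if a number of a shift passes 0.0625 or a number of a turn 10.7, either way. A call with a gripper value outside its range is refused whole. "jaw" is the finger opening in m, from 0 to 0.087, set as the call begins (left out, the last holds). The fingers move at their own pace and stop on an object; "squeeze" is the grip in N (left out, the last holds). Time passes only in rows, so rows that do not move let the fingers close. It gives the time, the measured TCP pose, the force, the opening and the grip force at its end, in the units of the state.
- get_obs(): the state, without advancing time (a new reading comes with each control period).
- camera(name): name is "side" or "top" or "wrist"; returns a dict with "pixels" (420x560x3 uint8, blue, green, red), "depth" (420x560 float32, m along the optical axis (not along the pixel's ray), 0 where there is no reading), "fov_y" (degrees; the focal length in pixels is half the picture's height over the tangent of half this angle, whatever the lens; pixels are square), "cx", "cy" (the principal point, pixels), "extrinsics" (4x4, takes a point from camera to world coordinates); the wrist camera has in their place "mount" (4x4, takes a point from camera to tool coordinates, whose origin is the TCP and whose axes are the flange's). Camera axes: x right, y up, looking along -z (the intrinsics and any distortion apply to the point x, -y, -z); pixel columns grow to the right and rows downward; lengths in m; the calibration is good to about 2 mm. The wrist camera is an equidistant fisheye: a pixel r from the principal point sees the ray r / f radians off the axis. A picture is of the moment at which its call begins: read the wrist's pose just before it.
- hand_in(): hands the job in; it is judged then, once.
Trained networks look in the newest picture that a camera, given by its name, has taken for a name from the list of things; names that differ only in an ending like _2 or _b are one class to them, and where a whole thing is asked for, a point or a joint stands for the part that bears it (a point fixed in the world has none). Each returns a list of dicts, best first, with "confidence" (0 to 1); they miss things now and then, are a little off and sometimes report something else, mostly with a low value. They report only what shows in the picture. A call takes as long as a camera call. They do not tell look-alikes from the thing itself.
- cut_out(label, camera): "region" (420x560 bool, what is visible of it) and "extent" ([centre column, centre row, width, height] in pixels, round what is visible of it).
The state is a dict: "time": time; "q": joint angles; "joint_velocities": joint speeds; "joint_torque": joint torques, N m; "position": TCP position; "tool_rot": TCP orientation; "ft_force": force on the tool from outside, world axes, zero at the start; "moment": the same for the moment, N m; "grip_width": finger opening in m; "grip_force": force on a finger pad.
Only numpy, scipy, OpenCV 4.12 (cv2) and the standard library are available. Lean on these libraries where they do the work, as an engineer would, in place of code of your own. Each camera call takes 0.05 s, during which the arm holds its last target. There are 200 camera calls.

## Task

Take the hard rubber barrel from its wooden rest and push it down past the sprung hinged jaw until it sits fully down in the fork clip and in the groove of the fixed lower block half, with its ends sticking out beyond both clip and block. Then fit the loose top half onto the two dowels of the lower half, press it fully shut against its spring pins, and finish with the gripper still holding it pressed shut; do not let go. Leave the sharpening stone, file and calipers where they lie.

Things in the scene. Friction and masses are not known exactly. Their poses are not given: they have to be found in the camera images.
- fixture: Fixture fixed to the counter: steel base plate 80 x 160 x 10 mm (x, y, z) carrying the fork clip (-y end) and the lower half of the split block (+y end). Origin on the counter, 12 mm in -y from the plate's centre; z up. The barrel lies along its y, axis at x = 0, z = 36 mm. Between clip and block (y = -32 to 33 mm) there is only the 10 mm base plate: room for the fingers.
- seat (a point): Where the barrel's centre lies when seated: fixture (0, 12, 36) mm; axes as the fixture's (barrel along y).
- clip (a point): Barrel axis in the middle of the aluminium fork clip, fixture (0, -45, 36) mm. The clip is 42 mm wide (x) and reaches from fixture y = -57.5 to -32.5 mm; its slot is 18 mm wide with its floor at z = 28 mm; prongs up to z = 45 mm on the -x side, 39 mm on the +x side.
- block (a point): Middle between the dowels on the lower half's flat upper face, fixture (0, 58, 36) mm; the top half's origin lies here when shut. Lower half: 66 x 50 mm (x, y), groove along y 20 mm wide, 8 deep. Dowels: steel, 8 mm diameter, 20 mm high, top 8 mm tapering to 3 mm, at (21, 13) and (-21, -13) mm from this point; 6 mm brass spring pins at (21, -13) and (-21, 13) mm. Axes as the fixture's.
- jaw (a joint): Angle (rad) of the clip's brass sprung jaw, hinged along y low in the clip, standing on its +x side. 0 = closed: its 8 mm roller nose reaches over the slot from +x, roller centre at fixture (8, -45, 46) mm. The barrel pushed down swings it outward to about 0.15 rad with some 5 N, and it springs back over the barrel. Limit 0.5.
- lifter (a joint): Travel of the pair of spring pins, m: 0 = up 6 mm (they push with 5 N), 0.006 = pushed flush (9 N). They lift the unpressed top half 6 mm; shutting it takes about 7 N of push on top of its own weight.
- top_half: Loose aluminium top half, 0.25 kg, 66 x 50 x 22 mm (x, y, z), flat on the counter; origin at the centre of its underside, z up. On it a grip rib 14 mm thick (x), 46 mm long (y), from z = 22 to 50 mm. Groove along y underneath, 20 mm wide, 10 high. Two 10 mm through holes at (21, 13) and (-21, -13) mm take the dowels. Fits in the fixture's orientation or turned half round.
- barrel: Red mottled hard rubber pen barrel, a plain round rod 16 mm diameter and 165 mm long, about 50 g; origin at its centre, its own x along its axis; either end may lead. It starts in the two notches of the wooden rest with its axis 40 mm above the counter.
- rest: Fixed wooden pen rest, base 130 x 52 x 12 mm, origin at the centre of its underside; two V-notched supports 10 mm thick at x = -50 and 50 mm, up to 42 mm high, carry the barrel along x. Between them the barrel is free over the base.
- stone: Grey sharpening stone 50 x 150 x 25 mm lying along its y, origin at the centre of its underside; not to be moved.
- file: Flat steel file, 20 mm wide, 195 mm long with its tang, 5 mm thick, lying along its y; not to be moved.
- calipers: Steel dial calipers 200 mm long lying along their y, 12 mm high at most; not to be moved.
There are look-alikes about, which are no part of the job. What is meant by the barrel is not white, and is the larger of those in its own colour. What is meant by the top_half is not yellow, and is the smaller of those in its own colour.

How it is judged:
On the way, in this order (a step that is already met when the one before it is completed fails the run):
1. the barrel, above its seat and along it, pushes the sprung jaw open from above (value of joint jaw above 0.04 rad and z of barrel in the frame of seat between 0.002 and 0.03 m and horizontal distance between barrel and seat below 0.018 m and angle between the x axis of barrel and the y axis of fixture, either way round below 0.2 rad).
2. the barrel sits down in the clip and groove and the jaw has sprung back (value of joint jaw below 0.05 rad and z of barrel in the frame of seat between -0.003 and 0.0015 m and horizontal distance between barrel and seat below 0.015 m and angle between the x axis of barrel and the y axis of fixture, either way round below 0.05 rad), for 0.2 s.
At the end, for the whole second after the job is handed in: For the last second: barrel seated in clip and groove (15 mm lengthwise, 1.5 mm high, 0.05 rad), jaw back below 0.05 rad; top half on both dowels (3 mm, 0.08 rad, tilt 0.04), shut within 1.5 mm, spring pins in over 4.5 mm, still, fingers on it with over 2 N (all of step 2 and z of top_half in the frame of block between -0.003 and 0.0015 m and horizontal distance between top_half and block below 0.003 m and angle between the y axis of top_half and the y axis of fixture, either way round below 0.08 rad and angle between top_half's own z axis and vertical below 0.04 rad and value of joint lifter above 0.0045 m and linear speed of top_half below 0.02 m/s and contact force between the fingers and top_half above 2 N); the arm keeps its last pose, push and grip.
It fails at once if the stone is moved over 20 mm (distance of stone from where it was at the start of the episode above 0.02 m).
It fails at once if the file is moved over 20 mm (distance of file from where it was at the start of the episode above 0.02 m).
It fails at once if the calipers are moved over 20 mm (distance of calipers from where it was at the start of the episode above 0.02 m).
It also fails if it takes over 48 s, if anything falls off the work surface, if the arm or the gripper's body presses on something with over 40 N, if the wrist force passes 120 N, or if a joint passes its speed limit or range.

## Working session

There is one attempt and no reset: what is moved stays moved. The work goes in short steps, Python scripts to look and compute and a tool call to move; the robot and the scene stay as the last step left them, time stands still between calls to the robot, and variables do not carry over. Pictures are saved under pics/ and viewed, at most 10 in all, crops included, and the job is handed in when it is done.

Besides the shell and the picture viewer there is one more tool, called as name([rows], argument=value, ...), one row to a line, values as JSON. step_arm: Moves the arm, as the interface text tells. Its arguments: {"type":"object","properties":{"rows":{"type":"array"},"jaw":{"type":"number"},"squeeze":{"type":"number"}},"required":["rows"]}

```bash
mkdir -p pics
cat > h.py <<'E'
import numpy as np, cv2
from rig import get_obs, camera, hand_in, cut_out, robot
from scipy.spatial.transform import Rotation as R
def cloud(c, T=None):
    d=c["depth"]; H,W=d.shape; f=H/2/np.tan(np.radians(c["fov_y"])/2)
    u,v=np.meshgrid(np.arange(W),np.arange(H))
    P=np.stack([(u-c["cx"])/f*d,-(v-c["cy"])/f*d,-d,np.ones_like(d)],-1)
    return (P@c["extrinsics"].T)[...,:3]
E
python3 - <<'E'
from h import *
for n in("top","side"):
    c=camera(n); cv2.imwrite(f"pics/{n}0.png",c["pixels"]); np.save(f"/tmp/{n}.npy",cloud(c))
    P=cloud(c)
    print(n,c["fov_y"],c["extrinsics"].round(3).tolist(), [k for k in c])
    for l in["fixture","top_half","barrel","rest","stone","file","calipers","jaw"]:
        for r in cut_out(l,n):
            m=r["region"]&(c["depth"]>0); p=P[m]
            print(l,round(r["confidence"],2),np.round(r["extent"]).tolist(),np.median(p,0).round(3),p.min(0).round(3),p.max(0).round(3), c["pixels"][m].mean(0).round())
print(robot, get_obs())
E
```

```text
top 56.096056785897254 [[0.02, 0.983, -0.184, 0.343], [-0.999, 0.025, 0.026, -0.065], [0.03, 0.184, 0.983, 1.024], [0.0, 0.0, 0.0, 1.0]] ['pixels', 'depth', 'fov_y', 'cx', 'cy', 'extrinsics']
fixture 0.97 [253.0, 200.0, 68.0, 36.0] [ 0.545 -0.021  0.011] [ 0.495 -0.107 -0.002] [0.599 0.063 0.06 ] [110. 119. 123.]
top_half 0.86 [352.0, 204.0, 25.0, 25.0] [ 0.539 -0.28   0.021] [ 0.507 -0.311 -0.003] [ 0.577 -0.252  0.053] [168. 181. 185.]
top_half 0.62 [362.0, 256.0, 35.0, 40.0] [ 0.406 -0.305  0.028] [ 0.358 -0.355 -0.004] [ 0.459 -0.259  0.067] [174. 187. 191.]
top_half 0.59 [316.0, 176.0, 30.0, 27.0] [ 0.612 -0.191  0.021] [ 0.58  -0.229 -0.004] [ 0.65  -0.155  0.053] [ 11. 159. 188.]
barrel 0.96 [125.0, 293.0, 65.0, 21.0] [0.304 0.293 0.013] [ 0.281  0.21  -0.005] [0.328 0.376 0.019] [147. 164. 174.]
barrel 0.92 [123.0, 200.0, 38.0, 57.0] [0.533 0.302 0.045] [ 0.454  0.264 -0.003] [0.621 0.355 0.05 ] [ 33.  50. 113.]
barrel 0.63 [122.0, 135.0, 15.0, 46.0] [0.722 0.334 0.009] [ 0.657  0.317 -0.004] [0.772 0.352 0.015] [ 33.  46. 102.]
rest 0.73 [128.0, 205.0, 42.0, 53.0] [0.522 0.2
[... 2626 characters left out ...]
 1.07351841e+00,  5.27515963e-01,  1.43270292e+00, -2.87409183e-05,
        1.18136684e+00, -1.78502877e-01]), 'joint_velocities': array([ 2.20812218e-03, -7.92522545e-05,  5.09887924e-05, -4.61540693e-04,
       -8.60779226e-06,  9.42523703e-04]), 'joint_torque': array([-7.32954254e-05, -4.39996684e+01, -1.76987243e+01,  6.34174305e-02,
        5.04562911e-02, -2.48565567e-05]), 'position': array([0.19584589, 0.59350499, 0.40473765]), 'tool_rot': array([ 1.58708135e-01,  9.87325543e-01, -1.13893504e-06,  1.36910955e-05]), 'ft_force': array([ 0.51572609, -0.168155  ,  0.21505576]), 'moment': array([-0.02600346, -0.007362  ,  0.01026519]), 'grip_force': 0.0, 'grip_width': 0.08681183067724738}
```

View pics/top0.png

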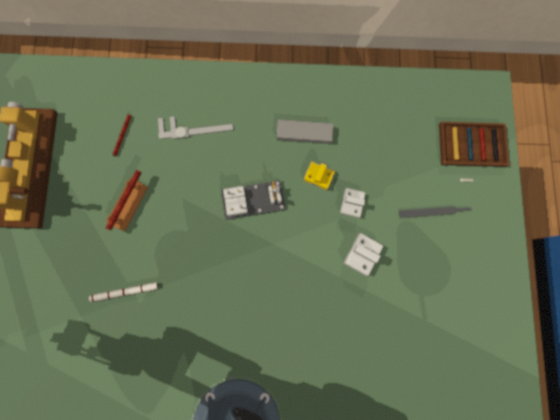

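View pics/side0.png

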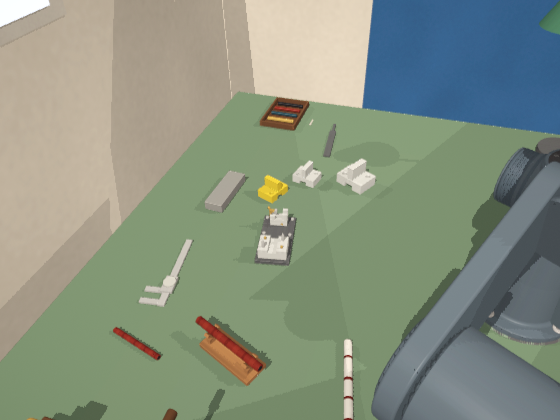

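Barrel candidates in the top picture are red at (123,200) on the rest, small red at (122,135) and white at (125,293). I take (123,200): not white, and the larger of the reds. Top-half candidates are aluminium at (352,204), larger aluminium at (362,256) and yellow at (316,176). I take (352,204): not yellow, and the smaller of the aluminium ones. The fixture is at (253,200), with the block on the left (+y) and the clip and jaw on the right.

Run:
```python
from h import *
im=cv2.imread("pics/top0.png")
cv2.imwrite("pics/crop.png",np.vstack([cv2.resize(im[110:240,95:225],(560,560),interpolation=3)[:, :],])[:0] if 0 else np.hstack([cv2.resize(im[110:240,90:190],(400,520),interpolation=2),cv2.resize(im[160:290,290:390],(400,520),interpolation=2)]))
for n in("top","side"):
    P=np.load(f"/tmp/{n}.npy")
    c=camera(n);
    Q=P.reshape(-1,3)
    def sel(x0,x1,y0,y1,z0,z1): 
        return Q[(Q[:,0]>x0)&(Q[:,0]<x1)&(Q[:,1]>y0)&(Q[:,1]<y1)&(Q[:,2]>z0)&(Q[:,2]<z1)]
    def rect(p): return [np.round(v,4).tolist() if not np.isscalar(v) else round(v,2) for v in cv2.minAreaRect((p[:,:2]).astype(np.float32)*1000)]
    print(n,"counter z",np.median(sel(.4,.48,0,.1,-.02,.02)[:,2]))
    # barrel: visible red pixels on the rest
    hsv=cv2.cvtColor(c["pixels"],cv2.COLOR_BGR2HSV).reshape(-1,3); red=((hsv[:,0]<5)|(hsv[:,0]>174))&(hsv[:,1]>140)
    m=red&(Q[:,0]>.43)&(Q[:,0]<.64)&(Q[:,1]>.24)&(Q[:,1]<.37)&(Q[:,2]>.033)
    p=Q[m]; print("barrel",m.sum(),rect(p),p.mean(0),np.percentile(p[:,2],[50,95]))
    for nm,b in dict(plate=(.47,.63,-.14,.09,.006,.016),fixall=(.47,.63,-.14,.09,.006,.08),block=(.47,.63,-.02,.09,.03,.042),clip=(.47,.63,-.14,-.03,.03,.05),top=(.49,.59,-.33,-.23,.012,.028),topall=(.49,.59,-.33,-.23,.01,.06),rib=(.49,.59,-.33,-.23,.04,.06)).items():
        p=sel(*b); print(nm,len(p),rect(p),p.mean(0).round(4))
```

```text
top counter z -0.0009696464568920149
barrel 216 [[532.4424, 300.6656], [11.4901, 154.4778], 67.9] [0.53104455 0.30038633 0.04622032] [0.04635214 0.04915495]
plate 1085 [[547.9095, -21.6981], [80.6624, 159.83], 11.18] [ 0.547  -0.0353  0.0093]
fixall 1765 [[547.9095, -21.6981], [80.6624, 159.83], 11.18] [ 0.5455 -0.0216  0.0186]
block 341 [[539.4961, 23.7091], [67.124, 50.1004], 11.29] [0.538  0.0235 0.0349]
clip 87 [[558.807, -77.4376], [43.5742, 24.7332], 10.47] [ 0.5605 -0.0771  0.0416]
top 352 [[544.6731, -282.2686], [50.1138, 67.2213], 77.11] [ 0.5423 -0.2802  0.0205]
topall 496 [[544.756, -282.2418], [50.0168, 67.4245], 77.53] [ 0.5423 -0.2803  0.0271]
rib 113 [[544.7966, -281.7349], [45.0422, 14.8272], 77.52] [ 0.5436 -0.2813  0.0481]
side counter z 0.00048128053038254404
barrel 608 [[534.1271, 303.8676], [14.9791, 164.3352], 67.47] [0.52980363 0.3066898  0.04705181] [0.04724797 0.04992225]
plate 806 [[549.6689, -19.4334], [80.1476, 163.9053], 10.86] [ 0.5466 -0.0217  0.0105]
fixall 1678 [[549.6689, -19.4334], [80.1476, 163.9053], 10.86] [ 0.5459 -0.0096  0.0221]
block 331 [[540.9357, 25.452], [66.5445, 54.9078], 10.75] [0.5395 0.0281 0.0358]
clip 115 [[560.1122, -72.2642], [45.3829, 26.3872], 21.47] [ 0.5597 -0.0732  0.0403]
top 261 [[547.1003, -281.3249], [55.8611, 69.9241], 77.96] [ 0.5426 -0.2726  0.0201]
topall 397 [[547.1003, -281.3249], [55.8611, 69.9241], 77.96] [ 0.5436 -0.2732  0.0271]
rib 81 [[546.2375, -280.4312], [48.2679, 16.4049], 78.86] [ 0.5454 -0.2777  0.048 ]
```

View pics/crop.png

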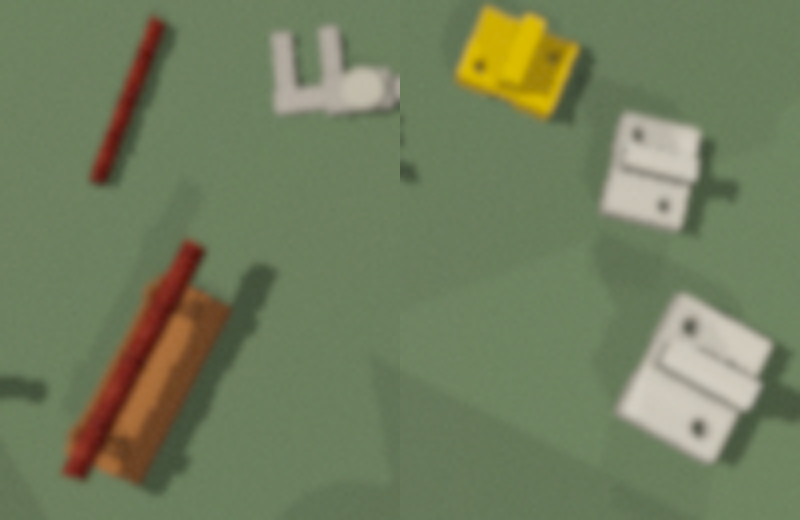

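The crop confirms both: the red barrel lies in the notches of the rest, and the smaller aluminium half has its holes at upper left and lower right. Next I move above the barrel to refine with the wrist camera.

step_arm([
  [0.042, -0.0364, -0.007, 0, 0, -0.5],
  [0.042, -0.0364, -0.007, 0, 0, -0.5],
  [0.042, -0.0364, -0.007, 0, 0, -0.5],
  [0.042, -0.0364, -0.007, 0, 0, -0.5],
  [0.042, -0.0364, -0.007, 0, 0, -0.5],
  [0.042, -0.0364, -0.007, 0, 0, -0.5],
  [0.042, -0.0364, -0.007, 0, 0, -0.5],
  [0.042, -0.0364, -0.007, 0, 0, -0.3],
  [0, 0, 0, 0, 0, 0],
  [0, 0, 0, 0, 0, 0],
], jaw=0.05)

```text
time: 2.25
position: [0.5316, 0.3022, 0.3485]
tool_rot: [0.192, 0.981, -0.0, -0.001]
ft_force: [0.1, -0.3, 0.0]
grip_width: 0.0497
grip_force: 0.0
```

```bash
cat >> h.py <<'E'
def wcloud():
    o=get_obs(); c=camera("wrist"); d=c["depth"]; H,W=d.shape; f=H/2/np.tan(np.radians(c["fov_y"])/2)
    u,v=np.meshgrid(np.arange(W),np.arange(H)); a=(u-c["cx"])/f; b=(v-c["cy"])/f; r=np.hypot(a,b)+1e-9
    s=np.where(r<1.5,np.tan(np.minimum(r,1.5))/r,0)
    P=np.stack([a*s*d,-b*s*d,-d,np.ones_like(d)],-1)@c["mount"].T
    W_=P[...,:3]@R.from_quat(o["tool_rot"]).as_matrix().T+o["position"]
    W_[(d<=0)|(r>1.4)]=np.nan
    return o,c,W_
def rect(p): 
    (c,s,a)=cv2.minAreaRect((p[:,:2]*1000).astype(np.float32)); return np.round([*c,*s,a],1).tolist()
def sel(Q,*b):
    Q=Q.reshape(-1,3); lo=np.array(b[::2]);hi=np.array(b[1::2]); return Q[((Q>lo)&(Q<hi)).all(1)]
E
python3 - <<'E'
from h import *
o,c,P=wcloud(); print(robot.tip_extent,o["position"],R.from_quat(o["tool_rot"]).as_matrix().round(3).tolist(),o["ft_force"],c["fov_y"],c["cx"],c["cy"],c["mount"].round(3).tolist())
cv2.imwrite("pics/w1.png",c["pixels"])
print("counter",np.nanmedian(sel(P,.35,.45,.2,.3,-.03,.03)[:,2]))
hsv=cv2.cvtColor(c["pixels"],cv2.COLOR_BGR2HSV); red=((hsv[...,0]<5)|(hsv[...,0]>174))&(hsv[...,1]>140)
p=sel(P[red],.43,.64,.23,.38,.025,.06); print(len(p),rect(p),np.percentile(p[:,2],[5,50,95,99]))
t=p[p[:,2]>np.percentile(p[:,2],95)-.004]; print(rect(t)); 
e=np.linalg.svd(t[:,:2]-t[:,:2].mean(0),full_matrices=False)[2][0]; print(np.degrees(np.arctan2(e[1],e[0])),t.mean(0))
E
```

```text
0.1822 [0.5315733  0.30220388 0.34854945] [[-0.926, 0.376, -0.001], [0.376, 0.926, 0.0], [0.001, -0.0, -1.0]] [ 0.10086758 -0.34756852  0.01617877] 65.70646984690485 278.23682637891517 205.9764612796702 [[-0.001, 0.966, 0.257, 0.07], [1.0, 0.001, 0.0, 0.0], [-0.0, 0.257, -0.966, 0.021], [0.0, 0.0, 0.0, 1.0]]
counter -0.001355631957395298
1832 [523.3, 307.5, 13.0, 138.6, 67.1] [0.04345691 0.04582049 0.04729726 0.04784012]
[523.3, 307.5, 12.8, 138.6, 67.1]
-22.72425510136755 [0.52071428 0.30903627 0.04580306]
```

View pics/w1.png

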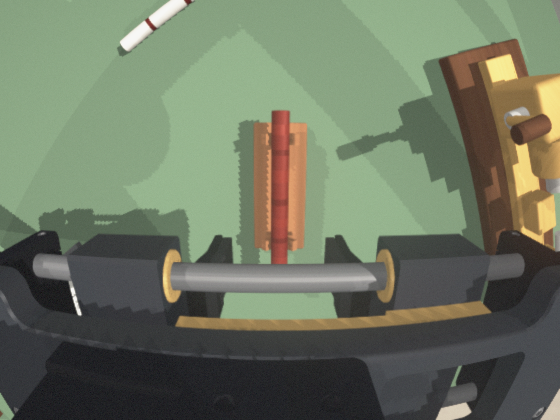

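The barrel stands up-right in the wrist picture at columns 272–289, its far end at (280,112), lying over the rest. I descend and grip it 10 mm towards the end that will go into the clip.

step_arm([
  [0.0062, -0.0015, -0.04, 0, 0, -0.4],
  [0.0062, -0.0015, -0.045, 0, 0, 0],
  [0, 0, -0.035, 0, 0, 0],
  [0, 0, -0.0245, 0, 0, 0],
  [0, 0, 0, 0, 0, 0],
])

```text
time: 2.92
position: [0.5422, 0.3004, 0.2026]
tool_rot: [0.194, 0.981, -0.001, -0.002]
ft_force: [-0.4, 0.8, 1.5]
grip_width: 0.05
grip_force: 0.0
```

step_arm([
  [0, 0, 0, 0, 0, 0],
  [0, 0, 0, 0, 0, 0],
  [0, 0, 0, 0, 0, 0],
  [0, 0, 0, 0, 0, 0],
], jaw=0.0, squeeze=40)

```text
time: 3.42
position: [0.5444, 0.2992, 0.2049]
tool_rot: [0.195, 0.981, 0.0, 0.0]
ft_force: [-1.1, -8.2, 3.7]
grip_width: 0.0177
grip_force: 4.6
```

step_arm([
  [0, 0, 0, 0, 0, 0],
  [0, 0, 0.02, 0, 0, 0],
  [0, 0, 0.04, 0, 0, 0],
  [0, 0, 0.04, 0, 0, 0],
  [0.001, -0.055, 0, 0, 0, -9.4],
  [0.001, -0.055, 0, 0, 0, -9.4],
  [0.001, -0.055, 0, 0, 0, -9.4],
  [0.001, -0.055, 0, 0, 0, -9.4],
  [0.001, -0.055, 0, 0, 0, -9.4],
  [0.001, -0.055, 0, 0, 0, -9.4],
  [0, 0, 0, 0, 0, 0],
  [0, 0, 0, 0, 0, 0],
])

```text
time: 4.92
position: [0.5503, -0.0305, 0.305]
tool_rot: [0.635, 0.772, 0.001, 0.0]
ft_force: [0.2, -0.6, -0.4]
grip_width: 0.015
grip_force: 40.0
```

Run:
```python
from h import *
def dirdeg(t):
    e=np.linalg.svd(t[:,:2]-t[:,:2].mean(0),full_matrices=False)[2][0]; return np.degrees(np.arctan2(e[1],e[0]))%180
pics=[]
for n in("wrist","top","side"):
    if n=="wrist": o,c,P=wcloud()
    else: c=camera(n); P=cloud(c)
    pics.append(c["pixels"])
    hsv=cv2.cvtColor(c["pixels"],cv2.COLOR_BGR2HSV); red=((hsv[...,0]<5)|(hsv[...,0]>174))&(hsv[...,1]>140)
    p=sel(P[red],.45,.65,-.15,.1,.1,.2)
    print(n,"barrel",len(p), (rect(p),dirdeg(p),p.min(0).round(4),p.max(0).round(4),p.mean(0).round(4)) if len(p)>10 else "")
    if len(p)>10:
        for s in(p[p[:,1]<-.06],p[p[:,1]>0.0]):
            if len(s): print("  part",s.mean(0).round(4),np.median(s[:,2]))
    for nm,b in dict(plate=(.47,.63,-.14,.09,.006,.06),block=(.47,.63,-.02,.09,.03,.042)).items():
        p=sel(P,*b); print(nm,len(p),rect(p) if len(p)>5 else "")
print(o["position"],o["tool_rot"],o["grip_width"],o["grip_force"],o["ft_force"])
cv2.imwrite("pics/h1.png",np.hstack([cv2.resize(pics[0],(400,300)),cv2.resize(pics[2][130:330,180:380],(300,300))]))
```

```text
wrist barrel 2454 ([544.3, 3.1, 14.2, 118.9, 11.0], np.float64(100.81953914099579), array([ 0.5263, -0.0565,  0.1415]), array([0.5609, 0.0622, 0.1486]), array([0.5415, 0.0195, 0.1457]))
  part [0.5369 0.0433 0.1457] 0.14593921753901512
plate 7944 [547.1, -10.9, 80.3, 138.4, 10.4]
block 3032 [540.5, 23.5, 66.4, 50.0, 11.1]
top barrel 33 ([558.0, -86.3, 9.6, 18.6, 1.7], np.float64(101.92801199630252), array([ 0.5529, -0.0954,  0.1423]), array([ 0.5631, -0.0771,  0.15  ]), array([ 0.5584, -0.0864,  0.1457]))
  part [ 0.5584 -0.0864  0.1457] 0.145587441612419
plate 216 [550.6, -86.5, 60.1, 31.3, 10.7]
block 0 
side barrel 229 ([547.8, -15.3, 14.3, 163.3, 11.8], np.float64(102.14655444879936), array([ 0.5256, -0.0945,  0.1406]), array([0.5676, 0.0661, 0.1509]), array([0.5425, 0.0087, 0.1466]))
  part [ 0.5607 -0.0682  0.1475] 0.14727267161980873
  part [0.537  0.0338 0.1465] 0.14683539051223393
plate 1570 [550.0, -20.9, 80.1, 165.9, 10.9]
block 341 [541.2, 24.7, 66.2, 54.2, 10.6]
[ 0.55027044 -0.03049807  0.30496442] [6.35278309e-01 7.72283057e-01 5.61876004e-04 1.83426495e-04] 0.015040693595047653 39.98912572860718 [ 0.16467112 -0.58933246 -0.38996852]
```

View pics/h1.png

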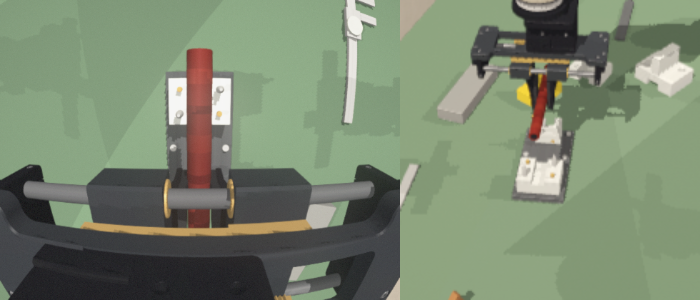

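The wrist view shows the barrel at columns 187–212, in line with the groove and within 0.3 mm sideways. It is about 3 mm too far towards +y. I descend.

step_arm([
  [0.0005, -0.003, -0.025, 0, 0, 0],
  [0, 0, -0.03, 0, 0, 0],
  [0, 0, -0.012, 0, 0, 0],
  [0, 0, -0.006, 0, 0, 0],
  [0, 0, -0.006, 0, 0, 0],
  [0, 0, -0.004, 0, 0, 0],
  [0, 0, -0.004, 0, 0, 0],
  [0, 0, -0.003, 0, 0, 0],
  [0, 0, 0, 0, 0, 0],
])

```text
time: 6.2
position: [0.5503, -0.0338, 0.2142]
tool_rot: [0.635, 0.772, -0.0, -0.001]
ft_force: [-2.2, -0.3, 1.2]
grip_width: 0.0149
grip_force: 40.0
```

step_arm([
  [0, 0, -0.003, 0, 0, 0],
  [0, 0, -0.003, 0, 0, 0],
  [0, 0, -0.003, 0, 0, 0],
  [0, 0, -0.003, 0, 0, 0],
  [0, 0, 0, 0, 0, 0],
])

```text
time: 6.82
position: [0.5509, -0.0337, 0.2017]
tool_rot: [0.635, 0.772, 0.0, -0.0]
ft_force: [0.1, 0.1, -1.3]
grip_width: 0.0146
grip_force: 40.0
```

step_arm([
  [0, 0, -0.002, 0, 0, 0],
  [0, 0, -0.001, 0, 0, 0],
  [0, 0, 0, 0, 0, 0],
])

```text
time: 7.2
position: [0.5509, -0.0337, 0.2007]
tool_rot: [0.635, 0.772, 0.0, 0.001]
ft_force: [-2.0, 0.8, 10.8]
grip_width: 0.0148
grip_force: 40.0
```

step_arm([
  [0, 0, 0.001, 0, 0, 0],
  [0, 0, 0, 0, 0, 0],
  [0, 0, 0, 0, 0, 0],
  [0, 0, 0.02, 0, 0, 0],
  [0, 0, 0.04, 0, 0, 0],
  [0, 0, 0.05, 0, 0, 0],
  [0, -0.04, 0.03, 0, 0, -6],
  [0, -0.06, 0.01, 0, 0, -6],
  [0, -0.06, 0, 0, 0, -6],
  [0, -0.03, 0, 0, 0, -5.5],
  [0, 0, 0, 0, 0, 0],
  [0, 0, 0, 0, 0, 0],
], jaw=0.05)

```text
time: 8.7
position: [0.5504, -0.2229, 0.3497]
tool_rot: [0.779, 0.627, -0.0, -0.001]
ft_force: [-0.0, 0.6, -0.3]
grip_width: 0.0498
grip_force: 0.0
```

Run:
```python
from h import *
pics=[]
for n in("wrist","top","side"):
    if n=="wrist": o,c,P=wcloud()
    else: c=camera(n); P=cloud(c)
    pics.append(c["pixels"])
    hsv=cv2.cvtColor(c["pixels"],cv2.COLOR_BGR2HSV); red=((hsv[...,0]<5)|(hsv[...,0]>174))&(hsv[...,1]>140)
    p=sel(P[red],.45,.65,-.15,.1,.02,.1)
    print(n,"barrel",len(p),rect(p) if len(p)>10 else "",p.max(0))
    for s in(p[p[:,1]<-.04],p[p[:,1]>0.0]):
        if len(s): print("  part",s.mean(0).round(4),np.percentile(s[:,2],95).round(4))
    for nm,b in dict(counter=(.4,.46,-.05,.05,-.03,.03),plate=(.47,.63,-.14,.09,.006,.06),block=(.47,.63,-.02,.09,.03,.042),top=(.49,.59,-.33,-.23,.012,.06),rib=(.49,.59,-.33,-.23,.04,.06)).items():
        p=sel(P,*b); print(nm,len(p),rect(p) if len(p)>5 else "", np.median(p[:,2]).round(4) if len(p) else "")
print(o["position"],o["tool_rot"],o["ft_force"])
cv2.imwrite("pics/h2.png",np.hstack([cv2.resize(pics[0],(400,300)),cv2.resize(pics[2][140:300,200:360],(400,400))[:300]]))
cv2.imwrite("pics/h2.png",np.hstack([cv2.resize(pics[0],(533,400)),cv2.resize(pics[2][190:270,250:303],(265,400))]))
```

```text
wrist barrel 1082 [557.2, -65.9, 14.5, 75.9, 10.7] [ 0.57101362 -0.02995883  0.04519578]
  part [ 0.558  -0.0715  0.0413] 0.0433
counter 3115 [430.0, -4.8, 59.9, 90.3, 0.0] -0.0014
plate 6212 [555.5, -51.6, 80.7, 106.3, 10.9] 0.0094
block 0  
top 2368 [546.7, -277.8, 43.2, 65.7, 77.7] 0.0207
rib 401 [548.5, -271.1, 25.2, 13.3, 77.8] 0.0485
top barrel 187 [552.0, -46.5, 15.4, 109.0, 9.9] [0.56812192 0.00696645 0.04656854]
  part [ 0.5553 -0.0659  0.0419] 0.0451
  part [0.5435 0.0041 0.0417] 0.0443
counter 0  
plate 929 [552.1, -39.8, 79.7, 127.8, 11.1] 0.0117
block 97 [556.8, 3.1, 53.8, 24.5, 36.7] 0.0364
top 0  
rib 0  
side barrel 277 [549.1, -20.6, 15.0, 164.6, 11.0] [0.56848401 0.06095895 0.04745096]
  part [ 0.5573 -0.0694  0.0431] 0.0459
  part [0.5383 0.0313 0.0428] 0.0456
counter 793 [429.7, 0.1, 99.4, 59.9, 89.5] 0.0004
plate 1722 [537.2, -23.5, 106.5, 168.9, 11.1] 0.0283
block 394 [541.6, 22.1, 66.2, 81.1, 11.3] 0.0366
top 386 [547.1, -281.7, 59.4, 68.2, 77.2] 0.0226
rib 80 [546.2, -279.6, 45.4, 14.5, 80.2] 0.0493
[ 0.55038753 -0.22292061  0.34967237] [ 7.78882823e-01  6.27168517e-01 -8.90103584e-05 -1.09164820e-03] [-0.00774677  0.61065013 -0.27353302]
```

View pics/h2.png

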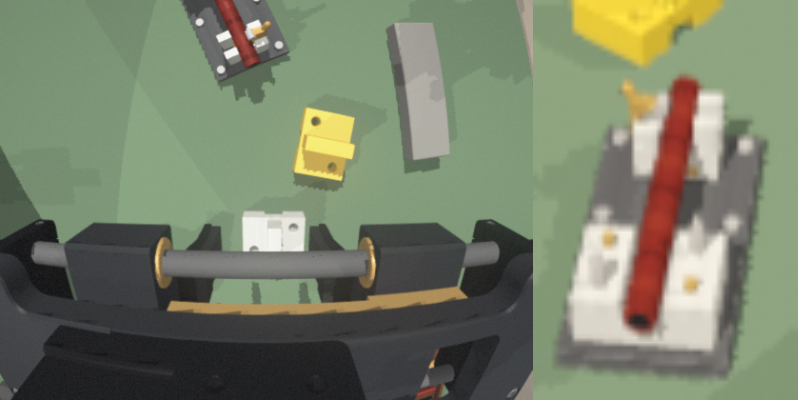

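The barrel is level in clip and groove; its near end shows at (640,320) in the crop, sticking out. I check the jaw against the start picture, and meanwhile go to the top half.

Run:
```python
from h import *
c=camera("side"); P=cloud(c); P0=np.load("/tmp/side.npy"); im0=cv2.imread("pics/side0.png")
o=np.array([.5502,-.0335]); a=np.radians(11.1)
for im,Q in((im0,P0),(c["pixels"],P)):
    h=cv2.cvtColor(im,cv2.COLOR_BGR2HSV); m=(h[...,0]>10)&(h[...,0]<30)&(h[...,1]>110)
    p=sel(Q[m],.54,.63,-.12,-.04,.03,.08); d=p[:,:2]-o
    x=d@[np.cos(a),np.sin(a)]; y=d@[-np.sin(a),np.cos(a)]; print(len(p),np.percentile(x*1000,[0,25,50,75,100]).round(1),np.median(y*1000),p[:,2].max())
```

```text
24 [15.2 19.6 22.5 25.  27.3] -42.857734576818714 0.058957165423805136
24 [14.9 19.4 22.6 25.  27.2] -43.66407229300558 0.06068643743029489
```

step_arm([
  [-0.0022, -0.029, -0.03, 0, 0, -0.2],
  [-0.0022, -0.029, -0.03, 0, 0, 0],
  [0, 0, -0.04, 0, 0, 0],
  [0, 0, -0.03, 0, 0, 0],
  [0, 0, -0.013, 0, 0, 0],
  [0, 0, 0, 0, 0, 0],
])

```text
time: 9.65
position: [0.5467, -0.2812, 0.2071]
tool_rot: [0.78, 0.626, -0.0, -0.0]
ft_force: [-0.2, -0.5, -0.1]
grip_width: 0.0501
grip_force: 0.0
```

step_arm([
  [0, 0, 0, 0, 0, 0],
  [0, 0, 0, 0, 0, 0],
  [0, 0, 0, 0, 0, 0],
  [0, 0, 0, 0, 0, 0],
  [0, 0, 0, 0, 0, 0],
], jaw=0.0, squeeze=50)

```text
time: 10.28
position: [0.5464, -0.2818, 0.2075]
tool_rot: [0.78, 0.625, 0.0, 0.0]
ft_force: [-0.5, 0.1, 2.2]
grip_width: 0.0138
grip_force: 50.0
```

The jaw is back exactly where it was at the start, and the rib is gripped. I carry the half over the block.

step_arm([
  [0, 0, 0.02, 0, 0, 0],
  [0, 0, 0.05, 0, 0, 0],
  [0, 0, 0.05, 0, 0, 0],
  [-0.0011, 0.05075, 0, 0, 0, 3.94],
  [-0.0011, 0.05075, 0, 0, 0, 3.94],
  [-0.0011, 0.05075, 0, 0, 0, 3.94],
  [-0.0011, 0.05075, 0, 0, 0, 3.94],
  [-0.0011, 0.05075, 0, 0, 0, 3.94],
  [-0.0011, 0.05075, 0, 0, 0, 3.94],
  [0, 0, -0.03, 0, 0, 0],
  [0, 0, 0, 0, 0, 0],
  [0, 0, 0, 0, 0, 0],
])

```text
time: 11.78
position: [0.5401, 0.0223, 0.2981]
tool_rot: [0.636, 0.772, 0.0, 0.0]
ft_force: [1.7, 0.5, -2.8]
grip_width: 0.0137
grip_force: 50.0
```

Run:
```python
from h import *
pics=[]
for n in("wrist","side"):
    if n=="wrist": o,c,P=wcloud()
    else: c=camera(n); P=cloud(c)
    pics.append(c["pixels"])
    for nm,b in dict(half=(.47,.63,-.05,.09,.075,.122),halftop=(.47,.63,-.05,.09,.100,.120),block=(.47,.63,-.02,.09,.03,.042),plate=(.47,.63,-.14,.09,.006,.016)).items():
        p=sel(P,*b); print(n,nm,len(p),rect(p) if len(p)>5 else "", np.median(p[:,2]).round(4) if len(p) else "",p.max(0).round(4) if len(p) else "")
a=np.arctan2(o["tool_rot"][1],o["tool_rot"][0]); print(o["position"],2*np.degrees(a)-90,o["ft_force"],o["grip_width"])
cv2.imwrite("pics/h3.png",np.hstack([cv2.resize(pics[0],(400,300)),cv2.resize(pics[1][160:290,210:340],(300,300))]))
```

```text
wrist half 4083 [537.8, 34.3, 66.2, 26.2, 11.1] 0.111 [0.5708 0.053  0.1219]
wrist halftop 3632 [537.9, 34.3, 66.2, 26.2, 11.1] 0.1111 [0.5708 0.053  0.12  ]
wrist block 1763 [539.8, 40.8, 37.6, 72.1, 80.9] 0.0352 [0.5732 0.0596 0.042 ]
wrist plate 1229 [547.7, -13.5, 80.2, 144.1, 11.0] 0.0087 [0.579  0.0645 0.0159]
side half 518 [541.0, 22.8, 66.0, 54.4, 10.6] 0.1121 [0.577  0.0541 0.1217]
side halftop 432 [541.0, 22.8, 66.0, 54.4, 10.5] 0.1124 [0.577  0.0541 0.1197]
side block 405 [541.6, 22.8, 66.2, 78.8, 11.0] 0.0365 [0.5778 0.0616 0.042 ]
side plate 512 [550.2, -20.9, 80.5, 165.9, 10.9] 0.0106 [0.5913 0.0661 0.016 ]
[0.54006355 0.02230217 0.2981031 ] 11.02979240499397 [ 1.66514354  0.54780261 -2.83719222] 0.013675602929017797
```

View pics/h3.png

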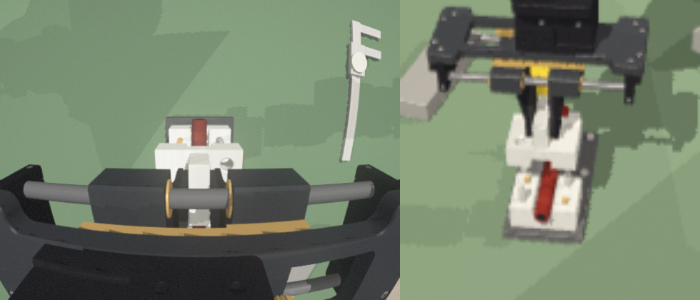

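The wrist view shows the held half in line with the block. Edge comparison says it needs about +0.4 mm in x and +1 mm in y of the fixture, which I correct while descending.

step_arm([
  [0.0002, 0.0011, -0.015, 0, 0, 0],
  [0, 0, -0.012, 0, 0, 0],
  [0, 0, -0.006, 0, 0, 0],
  [0, 0, -0.003, 0, 0, 0],
  [0, 0, -0.003, 0, 0, 0],
  [0, 0, 0, 0, 0, 0],
])

```text
time: 12.62
position: [0.54, 0.0239, 0.2582]
tool_rot: [0.636, 0.772, -0.0, -0.0]
ft_force: [-0.3, -0.3, -2.2]
grip_width: 0.0136
grip_force: 50.0
```

step_arm([
  [0, 0, -0.003, 0, 0, 0],
  [0, 0, -0.003, 0, 0, 0],
  [0, 0, 0, 0, 0, 0],
])

```text
time: 13.0
position: [0.5398, 0.0239, 0.252]
tool_rot: [0.636, 0.772, -0.0, -0.0]
ft_force: [-0.2, 0.2, -3.0]
grip_width: 0.0139
grip_force: 50.0
```

step_arm([
  [0, 0, -0.003, 0, 0, 0],
  [0, 0, -0.003, 0, 0, 0],
  [0, 0, -0.002, 0, 0, 0],
  [0, 0, 0, 0, 0, 0],
])

```text
time: 13.5
position: [0.5401, 0.0239, 0.2447]
tool_rot: [0.636, 0.772, 0.0, 0.0]
ft_force: [-2.0, 0.6, 4.6]
grip_width: 0.0136
grip_force: 50.0
```

step_arm([
  [0, 0, -0.001, 0, 0, 0],
  [0, 0, -0.001, 0, 0, 0],
  [0, 0, 0, 0, 0, 0],
  [0, 0, 0, 0, 0, 0],
])

```text
time: 14.0
position: [0.5401, 0.0239, 0.2435]
tool_rot: [0.636, 0.772, 0.0, 0.0]
ft_force: [-1.6, 0.6, 10.8]
grip_width: 0.0137
grip_force: 50.0
```

step_arm([
  [0, 0, -0.001, 0, 0, 0],
  [0, 0, 0, 0, 0, 0],
  [0, 0, 0, 0, 0, 0],
])

```text
time: 14.38
position: [0.54, 0.0239, 0.2435]
tool_rot: [0.635, 0.772, 0.0, 0.001]
ft_force: [-3.9, 0.1, 17.5]
grip_width: 0.0133
grip_force: 50.0
```

Run:
```python
from h import *
c=camera("side"); P=cloud(c); o=get_obs(); print(o["position"],o["ft_force"],o["grip_force"])
p=sel(P,.47,.63,-.05,.09,.05,.066); print("half top face z",np.median(p[:,2]),rect(p))
hsv=cv2.cvtColor(c["pixels"],cv2.COLOR_BGR2HSV); red=((hsv[...,0]<5)|(hsv[...,0]>174))&(hsv[...,1]>140)
p=sel(P[red],.45,.65,-.15,.1,.02,.1); print("barrel",rect(p),[np.percentile(s[:,2],95) for s in(p[p[:,1]<-.04],p[p[:,1]>.03]) if len(s)])
cv2.imwrite("pics/h4.png",cv2.resize(c["pixels"][160:290,210:340],(520,520)))
```

```text
[0.54001422 0.02392184 0.24345375] [-4.24699875e+00  1.50658277e-02  1.75536969e+01] 50.002605775371194
half top face z 0.057991577281419904 [541.0, 23.6, 66.5, 55.3, 10.7]
barrel [534.2, 52.7, 14.0, 14.5, 6.9] [np.float64(0.045417520709034445)]
```

View pics/h4.png

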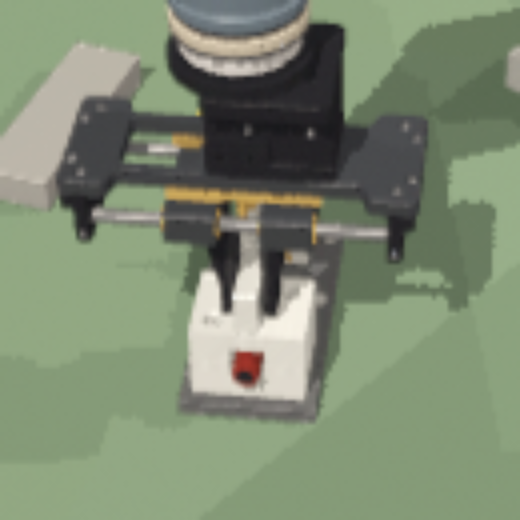

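The picture shows the block shut: no gap, the top face at 58 mm (36 + 22), and the barrel end showing at (247,368). The stop is hard at z = 0.2435, so I hand in while holding it pressed.

```bash
python3 -c "
from h import *
print(hand_in())"
```

```text
the job is handed in; nothing more can be done
None
```

I handed the job in with the barrel seated in clip and groove, the jaw sprung back, and the top half on both dowels still held pressed shut by the gripper at about 17 N; no verdict was returned.

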